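# Hold a stencil just off a wet lamp panel for airbrushing

### The arm

A 6-joint arm with a two-finger parallel gripper is mounted at the origin on the work surface. World frame = base frame: x ahead of the robot, y to its left, z up, the work surface at z = 0. Lengths are in m, angles in rad, forces in N, time in s.
With the tool pointing down it reaches from about 0.3 to 1 m from the base axis. Payload 5.1 kg.
Tool frame: the origin (TCP) lies midway between the tips of the shut fingers; the grasp point (between the pads) lies 19 mm behind it (robot.grip_point_offset is the distance from the TCP to the grasp point, in m); z points along the fingers, y is the line along which they close (so a half turn about z gives the same grasp; the last joint's range is limited). The gripper opens to 95 mm and grips with 3 to 60 N. Pads are 20 mm wide; open, the fingers measure 119 mm over their backs; the gripper's body (75 mm by 180 mm) begins 59 mm behind the grasp point.
Start: joints at [1.169, 0.124, 1.65, -0, 1.367, -0.083], TCP at [0.204, 0.617, 0.215] pointing down, gripper open.
Joint ranges: [-2.61, 2.61], [-1.02, 2.33], [0.03, 2.71], [-1.35, 4.49], [0.32, 2.68], [-2.91, 2.91]. Speed limits (rad/s): [2.57, 2.57, 3.14, 3.14, 3.14, 3.14].

### API

Orientations are given as a unit quaternion [x, y, z, w].
In Python, from rig import robot, cam, readout, job gives the robot as it stands (robot), with the cameras (cam), the readings (readout) and the job (job).
- The arm moves only by the shell command python3 jog.py FILE [OPENING], which reads ROWS from the file FILE. ROWS is a JSON list that holds a single list of rows (three levels of brackets), with 1 to 8 rows, each of 6 numbers: dx, dy, dz in shares of 1 m (1.0 is 1 m), then a rotation vector rx, ry, rz in a scale on which 1.0 is 2 rad; each row shifts and turns the commanded pose from where the row before left it, along the tool's axes as they then stand; what a row does not reach is not made up. A row lasts 1/12 s, in which the tool goes at most 0.0417 m and 0.125 rad, less where a joint would pass 70% of its speed; a pose out of reach is approached as far as the arm can. OPENING is the finger opening in m, set as the command begins (- or left out keeps the last). The fingers move at their own pace and stop on an object; the grip force is fixed at half the most. Time passes only in rows, so rows that do not move let the fingers close. It prints the time, the measured TCP pose, the force, the opening and the grip force at its end. Shift and turn numbers lie between -1 and 1, and a call with a number outside is refused. Input that does not fit is refused with a message, and nothing moves.
- readout.get_obs(): the state, without advancing time (a new reading comes with each control period).
- cam.snapshot(name): name is "scene" or "top" or "wrist"; returns a dict with "color" (384x512x3 uint8, blue, green, red), "camera_matrix" (3x3 intrinsics, pixels), "distortion" ([k1, k2, p1, p2, k3] as OpenCV has them; the pictures are not rectified), "R" (3x3) and "t" (3): a world point X has camera coordinates R X + t. Camera axes: x right, y down, z forward; pixel columns grow to the right and rows downward; lengths in m; the calibration is good to about 2 mm. A picture is of the moment at which its call begins. There is no depth.
- job.job_done(): hands the job in; it is judged then, once.
The state is a dict: "time": time; "qpos": joint angles; "qd": joint speeds; "effort": joint torques, N m; "position": TCP position; "ee_rot": TCP orientation; "contact_force": force on the tool from outside, world axes, zero at the start; "moment": the same for the moment, N m; "finger_gap": finger opening in m; "gripper_force": force on a finger pad.
Only numpy, scipy, OpenCV 4.12 (cv2) and the standard library are available. Lean on these libraries where they do the work, as an engineer would, in place of code of your own. Each camera call takes 0.05 s, during which the arm holds its last target. There are 200 camera calls.

### The job

Pick up the tapered aluminium stencil by its wooden handle, carry it over the row of paint bottles, and hold it level about a centimetre above the white lamp panel on the turntable, its outline lined up with the panel's, narrow end over narrow end, so that I can airbrush a soft-edged motif through it. The panel's paint is wet: do not touch the panel or shift it, and leave the other stencil, the paints and the brushes as they are. Finish still holding the stencil there, steady.

Things in the scene. Friction and masses are not known exactly. Their poses are not given: they have to be found in the camera images.
- taper_stencil: the stencil to hold: 3 mm aluminium plate, 120 mm long, 110 mm wide tapering to 60 mm, petals cut through; 55 to 100 g. Origin: centre of its underside; +x to the narrow end, z up. Handle: pine batten standing on the wide edge, 14 mm thick (x), 80 long (y), 30 high, centred at x = -53 mm, y = 0, top 33 mm above the underside. It starts flat on the mat, underside 3 mm above the bench
- stencil_narrow (a point): middle of the narrow edge of the tapered stencil, on its underside (x = +60 mm in the stencil's frame)
- stencil_wide (a point): middle of the wide edge of the tapered stencil, on its underside (x = -60 mm), under the handle's outer face
- panel: the lamp panel with wet white paint: a 9 mm thick board of the same outline as the tapered stencil (120 mm long, 110 mm tapering to 60 mm), lying loose on the turntable. Origin: centre of its underside; +x points to its narrow end, z up; its painted top face is 9 mm above the origin
- panel_narrow (a point): middle of the narrow edge of the panel, on its top face
- panel_wide (a point): middle of the wide edge of the panel, on its top face
- banding_wheel: banding wheel (a small turntable) that carries the panel: fixed foot 130 mm across, dark grey head 180 mm across that turns freely, top face 70 mm above the bench. Origin: on its axis at the bench top
- cutting_mat: dark green cutting mat, 400 mm (x) by 280 mm (y), 3 mm thick, fixed, on which both stencils lie. Origin: centre of its underside
- oblong_stencil: the other stencil, not wanted: a plain oblong 3 mm aluminium plate 120 mm by 90 mm with five round holes and the same kind of handle, at x = -53 mm in its frame. Origin: centre of its underside. Leave it
- paint_caddy: low wooden tray, 280 mm long (x) by 56 mm wide (y) by 40 mm high, fixed between the stencils and the panel, in which the four paint bottles stand in a row. Origin: centre of its underside
- brush_pot: white pot 74 mm across and 95 mm high with brushes standing in it, their tips up to 220 mm above the bench and up to 55 mm out from its axis, loose. Origin: centre of its underside
- airbrush: cordless airbrush upright in its stand, 90 mm across the foot, 170 mm high, fixed. Origin: centre of its foot
- paint1: paint bottle 1 of the row (1 is nearest the robot), 38 mm across, 115 mm high, standing in the caddy with its cap top about 121 mm above the bench, loose. Origin: centre of its underside
- paint2: paint bottle 2 of the row (1 is nearest the robot), 38 mm across, 115 mm high, standing in the caddy with its cap top about 121 mm above the bench, loose. Origin: centre of its underside
- paint3: paint bottle 3 of the row (1 is nearest the robot), 38 mm across, 115 mm high, standing in the caddy with its cap top about 121 mm above the bench, loose. Origin: centre of its underside
- paint4: paint bottle 4 of the row (1 is nearest the robot), 38 mm across, 115 mm high, standing in the caddy with its cap top about 121 mm above the bench, loose. Origin: centre of its underside

How it is judged:
On the way, in this order (a step that is already met when the one before it is completed fails the run):
1. the tapered stencil is held in the fingers and lifted off the mat (contact force between the fingers and taper_stencil above 1 N and height (world z) of taper_stencil above 0.03 m), for 0.1 s.
2. it is carried over the row of paint bottles, above their caps (height (world z) of taper_stencil above 0.121 m and y of taper_stencil in the frame of paint_caddy between -0.06 and 0.06 m and x of taper_stencil in the frame of paint_caddy between -0.2 and 0.2 m), for 0.02 s.
At the end, for the whole second after the job is handed in: Held by the fingers alone, at rest: the middles of the stencil's narrow and wide edges each within 7 mm horizontally of the panel's, both 3 to 20 mm above its top face, level within 0.12 rad, touching neither panel, wheel nor caddy; panel within 6 mm, paints 15 mm, the rest 20 mm of their starts (horizontal distance between stencil_narrow and panel_narrow below 0.007 m and horizontal distance between stencil_wide and panel_wide below 0.007 m and z of stencil_narrow in the frame of panel between 0.012 and 0.029 m and z of stencil_wide in the frame of panel between 0.012 and 0.029 m and angle between taper_stencil's own z axis and vertical below 0.12 rad and contact force between the fingers and taper_stencil above 1 N and linear speed of taper_stencil below 0.02 m/s and angular speed of taper_stencil below 0.15 rad/s and distance of panel from where it was at the start of the episode below 0.006 m and contact force between taper_stencil and panel below 0.05 N and contact force between taper_stencil and banding_wheel below 0.05 N and contact force between taper_stencil and paint_caddy below 0.05 N and distance of each of paint1, paint2, paint3, paint4 from where it was at the start of the episode below 0.015 m and distance of each of oblong_stencil, brush_pot from where it was at the start of the episode below 0.02 m); the arm keeps its last pose, push and grip.
It fails at once if the wet panel is touched (contact force between panel and taper_stencil above 0.1 N or contact force between panel and the fingers above 0.1 N or contact force between panel and the arm above 0.1 N).
It fails at once if the panel is shifted by more than 6 mm (distance of panel from where it was at the start of the episode above 0.006 m).
It fails at once if a paint bottle is pushed or knocked over (moved by more than 15 mm or tilted by more than 0.3 rad) (distance of any of paint1, paint2, paint3, paint4 from where it was at the start of the episode above 0.015 m or angle between any of paint1, paint2, paint3, paint4's own z axis and vertical above 0.3 rad).
It fails at once if the other stencil or the brush pot is moved by more than 20 mm (distance of any of oblong_stencil, brush_pot from where it was at the start of the episode above 0.02 m).
It also fails if it takes over 38 s, if anything falls off the work surface, if the arm or the gripper's body presses on something with over 40 N, if the wrist force passes 120 N, or if a joint passes its speed limit or range.

## Working session

There is one attempt and no reset: what is moved stays moved. The work goes in short steps, Python scripts to look and compute and a shell command to move; the robot and the scene stay as the last step left them, time stands still between calls to the robot, and variables do not carry over. Pictures are saved under pics/ and viewed, at most 10 in all, crops included, and the job is handed in when it is done.

```bash
ls; mkdir -p pics
python3 - <<'E'
from rig import robot, cam, readout, job
import cv2,numpy as np
for n in ["scene","top"]:
    s=cam.snapshot(n); cv2.imwrite(f"pics/{n}0.png",s["color"]); print(n,s["camera_matrix"],s["distortion"],s["R"],s["t"])
o=readout.get_obs();print(o["time"],o["position"],o["ee_rot"],o["finger_gap"])
E
```

```text
jog.py
pics
rig.py
scene [[414.53292096   0.         255.08248153]
 [  0.         414.53292096 189.96898054]
 [  0.           0.           1.        ]] [-0.03415328  0.          0.          0.          0.        ] [[-0.62326687  0.78194088 -0.01033742]
 [ 0.51518897  0.40062846 -0.7576788 ]
 [-0.58831856 -0.47756182 -0.65254576]] [ 0.42674572 -0.20721686  1.6221452 ]
top [[407.66331901   0.         249.2668257 ]
 [  0.         407.66331901 192.50046842]
 [  0.           0.           1.        ]] [-0.05010426  0.          0.          0.          0.        ] [[-0.01601575 -0.99938205 -0.03128927]
 [-0.98232813  0.02156337 -0.18592058]
 [ 0.18648039  0.02775867 -0.98206645]] [-0.04576135  0.58620905  1.09155946]
0.1 [0.20351133 0.61670261 0.21352174] [ 1.58704543e-01  9.87325673e-01 -9.14165514e-04 -2.18296727e-04] 0.09508804307895921
```

View pics/top0.png

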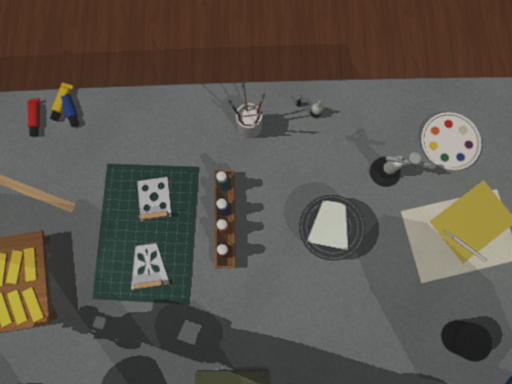

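View pics/scene0.png

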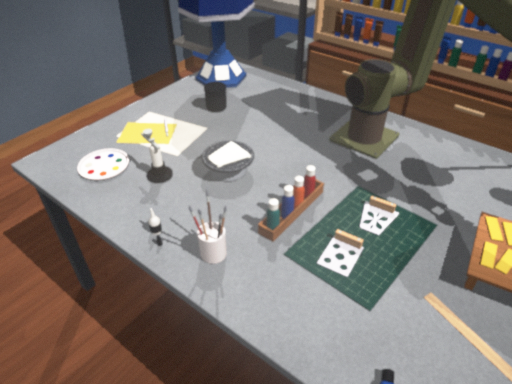

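Top picture: tapered stencil at about (149,265), handle towards the robot; the oblong one is at (154,198), bottles in column ~222, and the panel at (330,225) on the wheel. I'll zoom in on both targets.

Run:
```python
import cv2,numpy as np
i=cv2.imread("pics/top0.png")
a=cv2.resize(i[235:295,120:180],None,fx=6.5,fy=6.5,interpolation=cv2.INTER_CUBIC)
b=cv2.resize(i[195:255,300:360],None,fx=6.5,fy=6.5,interpolation=cv2.INTER_CUBIC)
cv2.imwrite("pics/crop0.png",np.hstack([a,b]))
```

```text
(no output)
```

View pics/crop0.png

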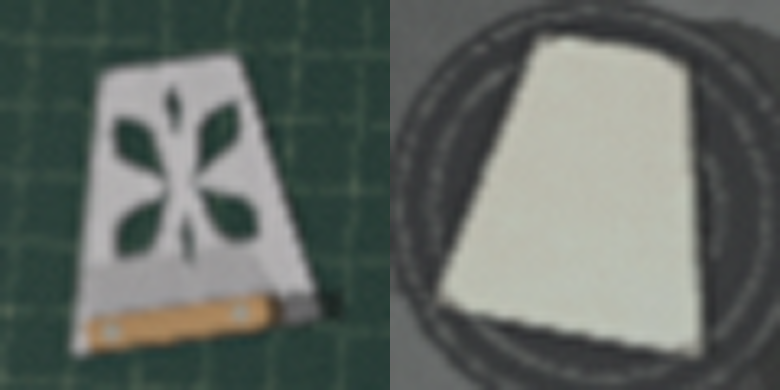

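Zoom: stencil corners are crisp (narrow edge at the top, handle at the bottom), and the panel lies the same way, turned about −20° relative. I'll fit both poses.

```bash
cat > h.py <<'E'
import cv2,numpy as np
from rig import robot, cam, readout, job
from scipy.optimize import least_squares
from scipy.spatial.transform import Rotation as Rot
OUT=np.array([[.06,.03],[.06,-.03],[-.06,-.055],[-.06,.055]])  # nL,nR,wR,wL
def proj(s,P):
    return cv2.projectPoints(np.asarray(P,float).reshape(-1,3),cv2.Rodrigues(s["R"])[0],s["t"],s["camera_matrix"],s["distortion"])[0][:,0]
def w(p,xy,z):
    c,q=np.cos(p[2]),np.sin(p[2]); xy=np.atleast_2d(xy)
    return np.c_[p[0]+c*xy[:,0]-q*xy[:,1],p[1]+q*xy[:,0]+c*xy[:,1],np.full(len(xy),z)]
def fit_corners(s,xy,z,uv,p0):
    r=least_squares(lambda p:(proj(s,w(p,xy,z))-uv).ravel(),p0); return r.x,r.fun.reshape(-1,2)
def ray(s,uv,z):
    n=cv2.undistortPoints(np.array(uv,float).reshape(-1,1,2),s["camera_matrix"],s["distortion"])[:,0]
    d=np.c_[n,np.ones(len(n))]@s["R"]; C=-s["R"].T@s["t"]
    return C+d*((z-C[2])/d[:,2])[:,None]
def fit_outline(s,mask,zs,p0):
    c=max(cv2.findContours(mask,cv2.RETR_EXTERNAL,cv2.CHAIN_APPROX_NONE)[0],key=cv2.contourArea)[:,0].astype(float)
    def res(p):
        h=cv2.convexHull(np.vstack([proj(s,w(p,OUT,z)) for z in zs]).astype(np.float32))
        return [cv2.pointPolygonTest(h,tuple(map(float,u)),True)-.5 for u in c]
    r=least_squares(res,p0,loss="soft_l1",f_scale=.5,diff_step=1e-4,x_scale=[.01,.01,.1]); return r.x,np.std(r.fun)
E
python3 - <<'E'
from h import *
s=cam.snapshot("top"); print("cam",-s["R"].T@s["t"])
f=lambda a,o:(np.array(a)+.5)/6.5-.5+np.array(o)
st=f([[103,74],[238,53],[320,316],[74,355]],[120,235])
pa=f([[150,38],[298,66],[310,355],[50,302]],[300,195])
print(ray(s,st,.006).round(4),ray(s,pa,.079).round(4))
p,r=fit_corners(s,OUT,.006,st,[.35,.3,0]); print("stencil",p,r.round(2).tolist())
q,r=fit_corners(s,OUT,.079,pa,[.45,-.2,0]); print("panel",q,r.round(2).tolist())
hsv=cv2.cvtColor(s["color"],cv2.COLOR_BGR2HSV); m=((hsv[...,2]>125)&(hsv[...,1]<60)).astype(np.uint8)
m2=np.zeros_like(m);m2[195:255,300:360]=m[195:255,300:360]
print("panel outline",fit_outline(s,m2,[.079,.07],q))
print("top only",fit_outline(s,m2,[.079],q))
h=ray(s,f([[88,325],[268,296],[272,322],[95,347]],[120,235]),.036);print("handle",h.round(4),h.mean(0),"pred",w(p,[[-.053,0]],.036))
g=cam.snapshot("scene"); cv2.imwrite("pics/x.png",g["color"])
# scene view bottle caps & check
print("caps",ray(s,[[221,176],[221,203],[222,224],[222,249]],.121).round(3), "mat",ray(s,[[108,164],[199,167],[188,303],[95,299]],.003).round(3))
k=cam.snapshot("wrist"); print(k["R"],k["t"],k["camera_matrix"])
T=Rot.from_quat(readout.get_obs()["ee_rot"]); print(T.as_matrix().round(3), T.inv().apply(-k["R"].T@k["t"]-readout.get_obs()["position"]))
E
```

```text
cam [ 0.3715623  -0.08867396  1.17954041]
[[0.4439 0.2772 0.006 ]
 [0.4524 0.2164 0.006 ]
 [0.3371 0.1774 0.006 ]
 [0.3214 0.2863 0.006 ]] [[ 0.5542 -0.2574  0.079 ]
 [ 0.5409 -0.3187  0.079 ]
 [ 0.4208 -0.3167  0.079 ]
 [ 0.4447 -0.211   0.079 ]]
stencil [0.38869642 0.23930765 0.13128083] [[0.09, -0.11], [-0.37, 0.09], [0.17, 0.25], [0.1, -0.23]]
panel [ 0.49020218 -0.2759782  -0.21265475] [[0.67, -0.39], [-0.31, -0.57], [0.16, 0.33], [-0.51, 0.59]]
panel outline (array([ 0.49164115, -0.27558294, -0.20751541]), np.float64(0.32585701642039433))
top only (array([ 0.49130073, -0.27518068, -0.20765206]), np.float64(0.3275375619973464))
handle [[0.3352 0.271  0.036 ]
 [0.3466 0.1932 0.036 ]
 [0.3357 0.1913 0.036 ]
 [0.3259 0.2676 0.036 ]] [0.33586056 0.23077352 0.036     ] pred [[0.33615248 0.23236974 0.036     ]]
caps [[0.619 0.016 0.121]
 [0.546 0.016 0.121]
 [0.49  0.014 0.121]
 [0.425 0.014 0.121]] mat [[0.692 0.372 0.003]
 [0.676 0.094 0.003]
 [0.282 0.123 0.003]
 [0.294 0.391 0.003]]
[[ 3.13359483e-01  9.49634459e-01 -4.79071298e-04]
 [ 9.08409976e-01 -2.99609165e-01  2.91591605e-01]
 [ 2.76761902e-01 -9.18081878e-02 -9.56542788e-01]] [-0.64868714 -0.03233699  0.39201823] [[280.9145113    0.         253.81675583]
 [  0.         280.9145113  190.82648812]
 [  0.           0.           1.        ]]
[[-0.95   0.313 -0.   ]
 [ 0.313  0.95  -0.001]
 [ 0.    -0.001 -1.   ]] [ 0.08342537 -0.00098727 -0.17004042]
```

Units first: turns go in shares of 2 rad. So 0.125 rad / 2 = 0.0625.

```bash
echo '[[[-0.0205,-0.027,0.0075,0,0,0],[-0.0205,-0.027,0.0075,0,0,0],[-0.0205,-0.027,0.0075,0,0,0],[-0.0205,-0.027,0.0075,0,0,0],[-0.0205,-0.027,0.0075,0,0,0],[-0.0205,-0.027,0.0075,0,0,0],[-0.0205,-0.027,0.0075,0,0,0],[-0.0205,-0.027,0.0075,0,0,0]]]' > next.json && python3 jog.py next.json 0.06; echo '[[[-0.0205,-0.027,0.0075,0,0,0],[-0.0205,-0.027,0.0075,0,0,0],[-0.0205,-0.027,0.0075,0,0,0],[-0.0205,-0.027,0.0075,0,0,0],[0,0,0,0,0,0.061],[0,0,0,0,0,0.0625],[0,0,0,0,0,0.0625],[0,0,0,0,0,0.0625]]]' > next.json && python3 jog.py next.json; echo '[[[0,0,0,0,0,0.0625],[0,0,0,0,0,0.0625],[0,0,0,0,0,0.0625],[0,0,0,0,0,0.0625],[0,0,0,0,0,0.0625],[0,0,0,0,0,0]]]' > next.json && python3 jog.py next.json
python3 - <<'E'
from h import *
s=cam.snapshot("wrist"); cv2.imwrite("pics/w1.png",s["color"])
p=[.3887,.2393,.1313]
for n,P in [("plate",w(p,OUT,.006)),("handle",w(p,[[-.046,.04],[-.046,-.04],[-.06,-.04],[-.06,.04]],.036))]: print(n,proj(s,P).round(0).tolist())
o=readout.get_obs(); print(Rot.from_quat(o["ee_rot"]).as_matrix().round(4),o["position"],o["qpos"])
E
```

```text
time: 0.92
position: [0.2919, 0.3592, 0.1543]
ee_rot: [0.158, 0.987, 0.0, 0.0]
contact_force: [0.9, -0.3, 1.1]
finger_gap: 0.0605
gripper_force: 0.0
time: 1.58
position: [0.3359, 0.232, 0.1247]
ee_rot: [0.4, 0.917, 0.0, 0.0]
contact_force: [0.1, -0.4, -0.2]
finger_gap: 0.0601
gripper_force: 0.0
time: 2.08
position: [0.3358, 0.2324, 0.1247]
ee_rot: [0.66, 0.751, 0.0, 0.0]
contact_force: [0.5, 0.4, 0.2]
finger_gap: 0.0601
gripper_force: 0.0
plate [[363.0, 158.0], [357.0, 212.0], [249.0, 233.0], [248.0, 134.0]]
handle [[263.0, 153.0], [262.0, 232.0], [248.0, 232.0], [248.0, 153.0]]
[[-0.1322  0.9912  0.    ]
 [ 0.9912  0.1322 -0.    ]
 [-0.      0.     -1.    ]] [0.33573378 0.23242073 0.12465915] [ 4.73896272e-01 -3.76345020e-01  2.25662094e+00 -2.54405420e-05
  1.26128288e+00  3.41297268e-01]
```

View pics/w1.png

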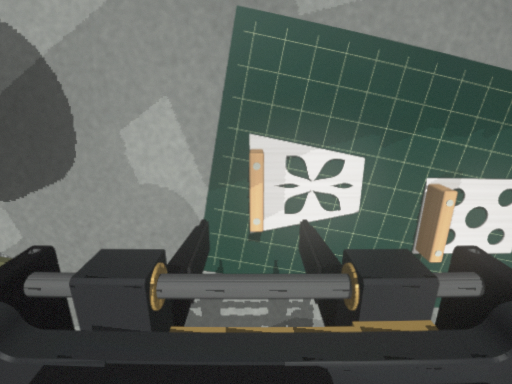

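The wrist view agrees with the prediction within a pixel (handle at columns 249–263, rows 150–231). Time to descend and grip.

```bash
echo '[[[0,0,0.03,0,0,0],[0,0,0.03,0,0,0],[0,0,0.03,0,0,0],[0,0,0.015,0,0,0],[0,0,0.0095,0,0,0],[0,0,0,0,0,0]]]' > next.json && python3 jog.py next.json; echo '[[[0,0,0,0,0,0],[0,0,0,0,0,0],[0,0,0,0,0,0],[0,0,0,0,0,0],[0,0,0,0,0,0],[0,0,0,0,0,0]]]' > next.json && python3 jog.py next.json 0; echo '[[[0,0,-0.005,0,0,0],[0,0,-0.01,0,0,0],[0,0,-0.015,0,0,0],[0,0,-0.02,0,0,0],[0,0,0,0,0,0]]]' > next.json && python3 jog.py next.json
```

```text
time: 2.63
position: [0.3341, 0.2316, 0.0081]
ee_rot: [0.659, 0.752, -0.002, -0.001]
contact_force: [0.8, 0.0, -0.5]
finger_gap: 0.0601
gripper_force: 0.0
time: 3.13
position: [0.3362, 0.2327, 0.0108]
ee_rot: [0.66, 0.752, 0.001, 0.0]
contact_force: [-0.6, -0.5, 0.1]
finger_gap: 0.0253
gripper_force: 0.0
time: 3.55
position: [0.3385, 0.2339, 0.0645]
ee_rot: [0.66, 0.752, 0.004, 0.001]
contact_force: [0.5, 0.3, 0.1]
finger_gap: 0.0137
gripper_force: 30.0
```

```bash
echo '[[[0,0,0,0,0,0],[0,0,0,0,0,0]]]' > next.json && python3 jog.py next.json
python3 - <<'E'
from h import *
s=cam.snapshot("wrist"); cv2.imwrite("pics/w2.png",s["color"])
o=readout.get_obs(); T=Rot.from_quat(o["ee_rot"]).as_matrix(); print(T.round(4),o["position"],o["gripper_force"])
for d in (.007,.014,.020):   # tip height above underside at the grasp
    S=np.c_[T[:,1],T[:,0],-T[:,2]]
    org=o["position"]-S@np.array([-.053,0,d])
    print(d,proj(s,org+np.c_[OUT,np.full(4,.003)]@S.T).round(1).tolist())
E
```

```text
time: 3.72
position: [0.3355, 0.2323, 0.0598]
ee_rot: [0.66, 0.752, -0.0, -0.0]
contact_force: [0.1, 0.3, -2.2]
finger_gap: 0.014
gripper_force: 30.0
[[-1.297e-01  9.916e-01 -1.400e-03]
 [ 9.916e-01  1.297e-01 -8.000e-04]
 [-6.000e-04 -1.500e-03 -1.000e+00]] [0.33508476 0.23207322 0.05921984] 29.99788999557495
0.007 [[426.1, 189.6], [411.0, 269.2], [245.1, 299.5], [243.5, 151.2]]
0.014 [[420.1, 186.6], [406.1, 264.0], [245.4, 293.5], [243.8, 149.6]]
0.02 [[415.4, 184.3], [402.1, 259.8], [245.6, 288.6], [244.1, 148.2]]
```

View pics/w2.png

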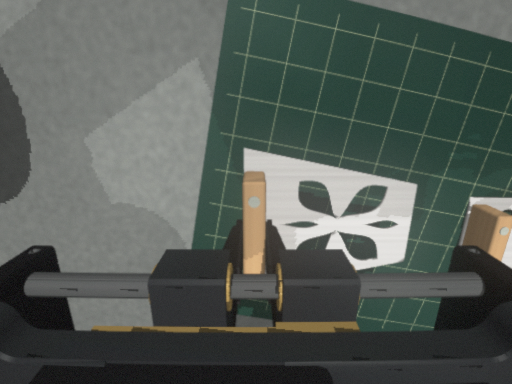

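The stencil hangs level from the handle (narrow edge near (416,183)–(404,263)), with tips about 19 mm above the underside, so it was gripped during the lift, with ~14 mm overlap. It is firm at 30 N, so I lift gently and carry on.

```bash
echo '[[[0,0,-0.01,0,0,0],[0,0,-0.02,0,0,0],[0,0,-0.025,0,0,0],[0,0,-0.025,0,0,0],[0,0,-0.025,0,0,0],[0,0,-0.015,0,0,0],[0,0,-0.005,0,0,0],[0,0,0,0,0,0]]]' > next.json && python3 jog.py next.json
python3 - <<'E'
from h import *
s=cam.snapshot("wrist"); cv2.imwrite("pics/w3.png",s["color"])
o=readout.get_obs(); T=Rot.from_quat(o["ee_rot"]).as_matrix(); print(T.round(4),o["position"],o["gripper_force"])
hsv=cv2.cvtColor(s["color"],cv2.COLOR_BGR2HSV); m=((hsv[...,2]>110)&(hsv[...,1]<60)).astype(np.uint8); m[:, :225]=0
S=np.c_[T[:,1],T[:,0],-T[:,2]]
for d in (.014,.018,.022):
    org=o["position"]-S@np.array([-.053,0,d]); print(d,proj(s,org+np.c_[OUT,np.full(4,.003)]@S.T).round(1).tolist())
E
```

```text
time: 4.43
position: [0.3364, 0.2328, 0.1865]
ee_rot: [0.66, 0.752, 0.001, 0.0]
contact_force: [0.5, -0.6, -1.8]
finger_gap: 0.0138
gripper_force: 30.0
[[-1.296e-01  9.916e-01 -2.000e-04]
 [ 9.916e-01  1.296e-01 -1.000e-04]
 [-1.000e-04 -3.000e-04 -1.000e+00]] [0.33568444 0.23238488 0.18488289] 29.997803270816803
0.014 [[418.6, 186.3], [404.7, 263.3], [244.9, 292.8], [243.3, 149.5]]
0.018 [[415.4, 184.8], [402.1, 260.5], [245.1, 289.5], [243.5, 148.6]]
0.022 [[412.4, 183.3], [399.5, 257.8], [245.2, 286.4], [243.7, 147.8]]
```

View pics/w3.png

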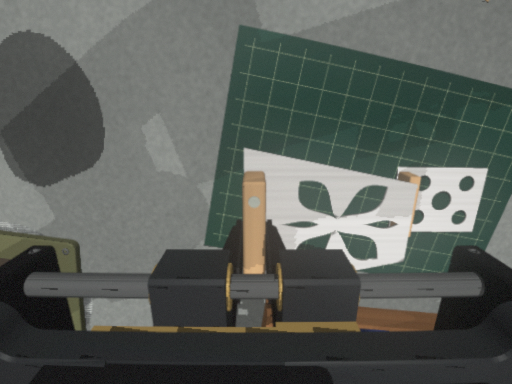

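No slip: the stencil looks the same as before (corners (416,183), (243,149)), consistent with tips ~17 mm above the underside. Carrying over now.

To row units: 0.08 rad / 2 = 0.04.

```bash
echo '[[[-0.008,0.0006,0,0,0,0],[-0.016,0.0012,0,0,0,0],[-0.025,0.002,0,0,0,0],[-0.03,0.0023,0,0,0,0],[-0.03,0.0023,0,0,0,0],[-0.03,0.0023,0,0,0,0],[-0.03,0.0023,0,0,0,0],[-0.03,0.0023,0,0,0,0]]]' > next.json && python3 jog.py next.json; echo '[[[-0.03,0.0023,0,0,0,0],[-0.03,0.0023,0,0,0,0],[-0.03,0.0023,0,0,0,0],[-0.03,0.0023,0,0,0,0],[-0.03,0.0023,0,0,0,0],[-0.03,0.0023,0,0,0,0],[-0.03,0.0023,0,0,0,0],[-0.03,0.0023,0,0,0,0]]]' > next.json && python3 jog.py next.json; echo '[[[-0.03,0.0023,0,0,0,0],[-0.02,0.0023,0,0,0,0.02],[-0.012,0.002,0,0,0,0.035],[-0.005,0.001,0,0,0,0.04],[0,0,0,0,0,0.04],[0,0,0,0,0,0.034],[0,0,0,0,0,0],[0,0,0,0,0,0]]]' > next.json && python3 jog.py next.json
python3 - <<'E'
from h import *
o=readout.get_obs(); T=Rot.from_quat(o["ee_rot"]).as_matrix(); print(T.round(4),o["position"],o["gripper_force"])
q=np.array([.4914,-.2755,-.208]); y=np.arctan2(T[1,1],T[0,1]); tgt=w(q,[[-.053,0]],0)[0]
print("yaw tool",y,"move tool axes",T.T@(tgt-o["position"]),"turn z",y-q[2])
t=cam.snapshot("top"); k=cam.snapshot("wrist")
cv2.imwrite("pics/w4.png",np.hstack([cv2.resize(t["color"][180:270,280:380],(400,360),interpolation=cv2.INTER_CUBIC),cv2.resize(k["color"][:300],None,fx=.78,fy=.78)[:360,:400] if 0 else cv2.resize(k["color"],(400,360))]))
E
```

```text
time: 5.15
position: [0.3756, 0.0353, 0.1832]
ee_rot: [0.66, 0.752, -0.001, -0.001]
contact_force: [-0.1, -0.0, -1.7]
finger_gap: 0.0135
gripper_force: 30.0
time: 5.82
position: [0.4247, -0.2, 0.1829]
ee_rot: [0.66, 0.751, -0.0, -0.002]
contact_force: [1.4, 0.4, -0.1]
finger_gap: 0.0138
gripper_force: 30.0
time: 6.48
position: [0.4402, -0.264, 0.1834]
ee_rot: [0.776, 0.63, -0.0, -0.002]
contact_force: [-0.7, -0.2, -1.4]
finger_gap: 0.0138
gripper_force: 30.0
[[ 0.2051  0.9787 -0.0027]
 [ 0.9787 -0.2051  0.0018]
 [ 0.0012 -0.003  -1.    ]] [ 0.44022679 -0.26398558  0.1833577 ] 29.99791771173477
yaw tool -0.20652657677743083 move tool axes [-9.12792440e-04 -5.09770484e-06  1.83357587e-01] turn z 0.001473423222569159
```

View pics/w4.png

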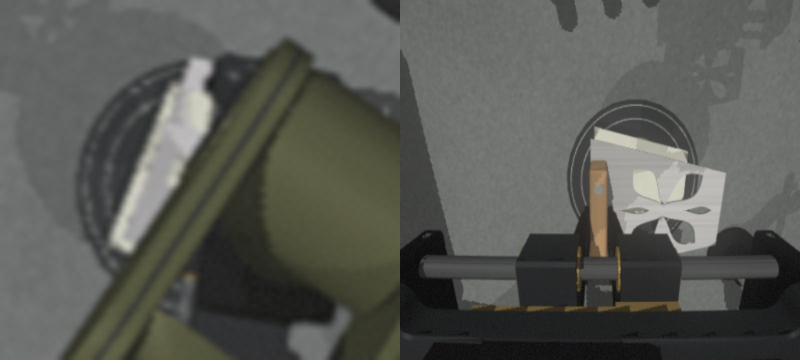

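Stencil is over the panel; the wrist view shows the panel's left edge beyond the stencil's. I'll come down to ~28 mm clearance and compare closely.

```bash
echo '[[[0,0,0.012,0,0,0],[0,0,0.02,0,0,0],[0,0,0.016,0,0,0],[0,0,0.01,0,0,0],[0,0,0,0,0,0],[0,0,0,0,0,0]]]' > next.json && python3 jog.py next.json
python3 - <<'E'
from h import *
o=readout.get_obs(); T=Rot.from_quat(o["ee_rot"]).as_matrix(); print(T.round(4),o["position"])
k=cam.snapshot("wrist"); c=k["color"]
q=np.array([.4914,-.2755,-.208]); S=np.c_[T[:,1],T[:,0],-T[:,2]]
pp=proj(k,w(q,OUT,.079)); org=o["position"]-S@np.array([-.053,0,.018]); ps=proj(k,org+np.c_[OUT,np.full(4,.003)]@S.T)
print("panel",pp.round(1).tolist(),"stencil",ps.round(1).tolist())
x0,y0,f=225,120,4
i=cv2.resize(c[y0:y0+150,x0:x0+200],None,fx=f,fy=f,interpolation=cv2.INTER_CUBIC)
for P,col in ((pp,(0,0,255)),(ps,(255,0,0))): cv2.polylines(i,[((P-[x0,y0]+.5)*f-.5).round().astype(int)],True,col,1)
cv2.imwrite("pics/w5.png",i)
E
```

```text
time: 7.08
position: [0.4409, -0.2638, 0.1263]
ee_rot: [0.777, 0.63, -0.0, -0.001]
contact_force: [-0.2, -0.2, -0.1]
finger_gap: 0.0137
gripper_force: 30.0
[[ 2.061e-01  9.785e-01 -1.300e-03]
 [ 9.785e-01 -2.061e-01  1.000e-03]
 [ 7.000e-04 -1.500e-03 -1.000e+00]] [ 0.44092906 -0.26383827  0.12631955]
panel [[394.2, 175.1], [384.0, 242.6], [245.5, 268.3], [244.3, 143.3]] stencil [[418.0, 184.7], [404.3, 261.1], [245.8, 290.1], [244.4, 148.1]]
```

View pics/w5.png

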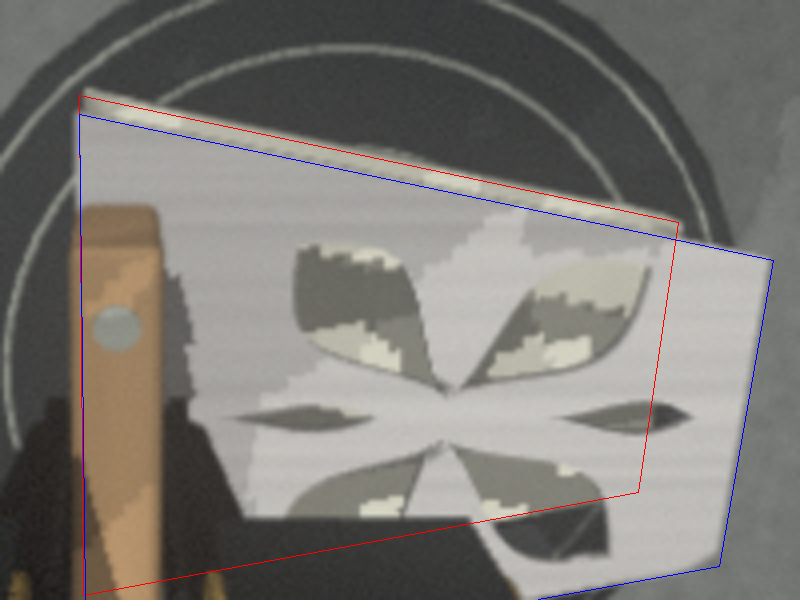

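Overlay agrees: both predicted outlines match the picture within 1–2 mm, wide edges aligned (column ~80), with the stencil at the assumed height. Lowering to ~1 cm.

To row units: 0.008 rad / 2 = 0.004.

```bash
echo '[[[0,-0.001,0.005,0,0,0.004],[0,0,0.007,0,0,0],[0,0,0.0045,0,0,0],[0,0,0.001,0,0,0],[0,0,0,0,0,0],[0,0,0,0,0,0],[0,0,0,0,0,0],[0,0,0,0,0,0]]]' > next.json && python3 jog.py next.json
python3 - <<'E'
from h import *
k=cam.snapshot("wrist"); c=k["color"]
for j in range(4):
    cam.snapshot("wrist"); o=readout.get_obs(); print(o["position"].round(4) if hasattr(o["position"],"round") else o["position"],abs(np.array(o["qd"])).max(),o["gripper_force"])
T=Rot.from_quat(o["ee_rot"]).as_matrix(); print(T.round(4))
q=np.array([.4914,-.2755,-.212]); S=np.c_[T[:,1],T[:,0],-T[:,2]]
pp=proj(k,w(q,OUT,.079)); org=o["position"]-S@np.array([-.053,0,.018]); P=org+np.c_[OUT,np.full(4,.003)]@S.T; ps=proj(k,P)
print("stencil corners - panel corners mm",((P-w(q,OUT,.079))*1e3).round(1).tolist())
x0,y0,f=225,120,4
i=cv2.resize(c[y0:y0+150,x0:x0+200],None,fx=f,fy=f,interpolation=cv2.INTER_CUBIC)
for Q,col in ((pp,(0,0,255)),(ps,(255,0,0))): cv2.polylines(i,[((Q-[x0,y0]+.5)*f-.5).round().astype(int)],True,col,1)
cv2.imwrite("pics/w6.png",i)
g=cam.snapshot("scene")["color"]; cv2.imwrite("pics/s6.png",cv2.resize(g[100:260,150:350],None,fx=4,fy=3.75 if 0 else 3.7,interpolation=cv2.INTER_CUBIC))
E
```

```text
time: 7.8
position: [0.4406, -0.2642, 0.11]
ee_rot: [0.779, 0.627, 0.0, 0.0]
contact_force: [-1.0, 0.4, -1.1]
finger_gap: 0.0139
gripper_force: 30.0
[ 0.4405 -0.2641  0.1099] 0.001899526988180337 29.997754991054535
[ 0.4405 -0.2641  0.1099] 0.0021146677098486393 29.997788071632385
[ 0.4404 -0.2641  0.1098] 0.0015168784089293183 29.997847080230713
[ 0.4404 -0.2641  0.1098] 0.0017089912671553523 29.997771978378296
[[ 2.143e-01  9.768e-01  2.000e-04]
 [ 9.768e-01 -2.143e-01 -2.000e-04]
 [-1.000e-04  2.000e-04 -1.000e+00]]
stencil corners - panel corners mm [[0.9, -0.2, 15.8], [0.6, -0.1, 15.8], [0.6, 0.4, 15.8], [1.1, 0.3, 15.8]]
```

View pics/w6.png

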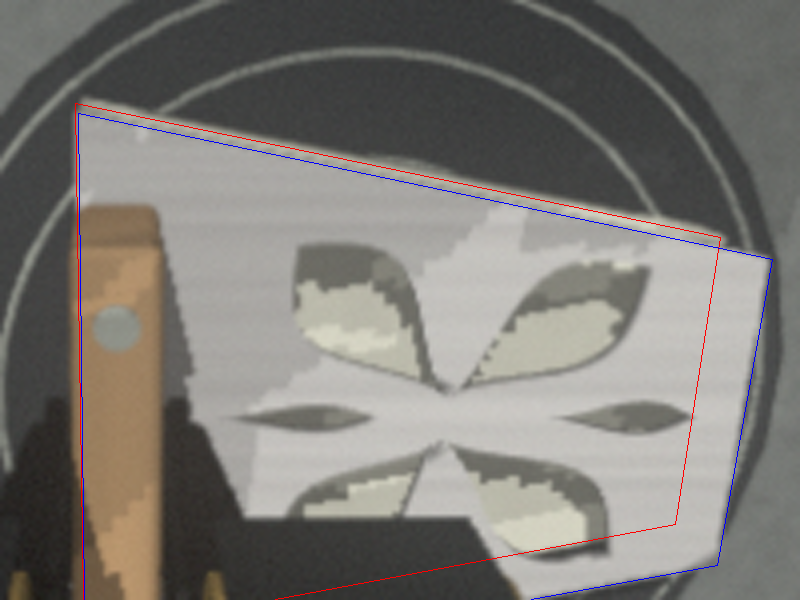

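View pics/s6.png

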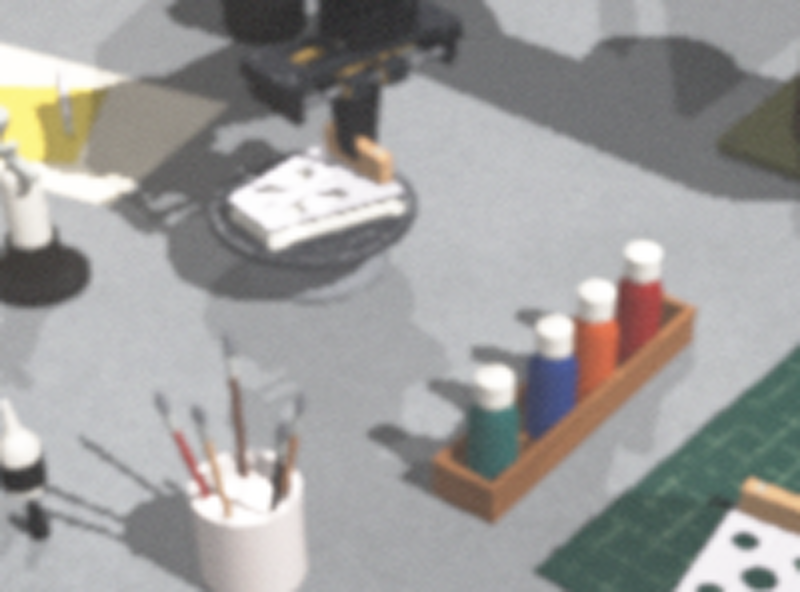

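The stencil is level and about 12 mm above the panel. Its outline is within about 1–2 mm of the panel's, the bottles are undisturbed and the arm is still, so I'm handing in.

```bash
python3 -c "
from rig import robot, cam, readout, job
print(job.job_done())"
```

```text
the job is handed in; nothing more can be done
None
```

I handed the job in with the arm still holding the tapered stencil, level and steady, about 12 mm above the wet panel; the outlines line up to within about 1–2 mm, narrow end over narrow end, I saw no contact with the panel or sign that anything else had moved, and the hand-in call returned no verdict.

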